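Fit up a square tube in the welding jig and hold the wedge under its free end

ROBOT

A 6-joint arm with a two-finger parallel gripper is mounted at the origin on the work surface. World frame = base frame: x ahead of the robot, y to its left, z up, the work surface at z = 0. Lengths are in m, angles in degrees, forces in N, time in s.
With the tool pointing down it reaches from about 0.25 to 0.725 m from the base axis. Payload 9.7 kg.
Tool frame: the origin (TCP) lies on the centre line of the jaws, within the pads' length; the fingertips stand 19 mm ahead of it and the grasp point (between the pads) is the TCP; z points along the fingers, y is the direction in which the jaws open and shut (so a half turn about z gives the same grasp; the last joint's range is limited). The gripper opens to 85 mm and grips with 20 to 120 N. Pads are 22 mm wide; open, the fingers measure 114 mm over their backs; the gripper's body (76 mm by 85 mm) begins 54 mm behind the grasp point. The pads swing forward as they close: fully open they stand 13 mm farther back than shut.
Start: joints at [64.458, 4.979, 10.078, 95.1, 0, 90], TCP at [0.237, 0.496, 0.25] pointing down, gripper open.
Joint ranges: [-179.16, 179.16], [-48.56, 103.87], [-65.8, 70.77], [-126.05, 130.52], [-82.76, 87.17], [-180, 180]. Speed limits (degrees/s): [127.2, 127.2, 147.25, 180, 180, 180].

INTERFACE

Orientations are given as [roll, pitch, yaw] about the fixed x, y, z axes, in that order (R = Rz(yaw) Ry(pitch) Rx(roll)).
In Python, from rig import ctrl gives the robot as it stands.
- The arm moves only by the tool drive_tool, never from a script. Its arguments are lists of equal length, an entry for each row: "travel": the shift along the world's x, y, z in cm, a list of three; "delta_rot": the turn, a rotation vector about the world's x, y, z in rad, a list of three. In form: {"travel": [[x, y, z], ...], "delta_rot": [[rx, ry, rz], ...]}. A call has exactly 10 rows; each row shifts and turns the commanded pose from where the row before left it; what a row does not reach is not made up. A row lasts 1/8 s, in which the tool goes at most 62.5 mm and 10.7 degrees, less where a joint would pass 70% of its speed; a pose out of reach is approached as far as the arm can. A call is refused whole if a number of a shift passes 6.25 or a number of a turn 0.188, either way. A call with a gripper value outside its range is refused whole. "hand" is the gripper's target within -1 to 1 (fully open at 1, half-way at 0, shut at -1), set as the call begins (left out, the last holds). The fingers move at their own pace and stop on an object; the grip force is fixed at half the most. Time passes only in rows, so rows that do not move let the fingers close, or fill a call up. It gives the time, the measured TCP pose, the force and the opening at its end, in the units of the state.
- ctrl.state(): the state, without advancing time (a new reading comes with each control period).
- ctrl.read_camera(name): name is "side" or "top"; returns a dict with "image" (420x560x3 uint8, red, green, blue), "fx", "fy", "cx", "cy" (pixels), "xyz" and "rotation" of the camera in the world. Camera axes: x right, y up, looking along -z (the intrinsics and any distortion apply to the point x, -y, -z); pixel columns grow to the right and rows downward; lengths in m; the calibration is good to about 2 mm. A picture is of the moment at which its call begins. There is no depth.
- ctrl.sign_off(): hands the job in, once; it reports no verdict.
The state is a dict: "clock": time; "joint_pos": joint angles; "dq": joint speeds; "joint_efforts": joint torques, N m; "position": TCP position; "eef_rot": TCP orientation; "ft_force": force on the tool from outside, world axes, zero at the start; "torque": the same for the moment, N m; "finger_gap": opening from 0.0 (shut) to 1.0 (fully open).
Only numpy, scipy, OpenCV 4.12 (cv2) and the standard library are available. Lean on these libraries where they do the work, as an engineer would, in place of code of your own. Each camera call takes 0.05 s, during which the arm holds its last target. There are 200 camera calls.

TASK

Fit up the square tube in the welding jig for tacking to the foot plate: lay it in the jig with one end close up against the foot plate and press it down past the sprung jaw until it sits fully home in the fork, lying flat on the rest pad. Then slide the taper wedge, thin end first, under the tube's free end until the tube just lifts off the rest pad, leaving a gap of about 2 mm (between 1 and 3) over the pad to allow for weld shrinkage. Finish while still holding the wedge there, with the wedge alone carrying that end of the tube, and leave the other things on the bench where they are.

Things in the scene. Friction and masses are not known exactly. Their poses are not given: they have to be found in the camera images.
- jig: Fixed welding jig. Origin: underside of its base, on the line the tube will lie along (jig y; z up). Base bar 80 wide, 10 thick, from y -75 to +178; rest pad at y -60, fork clip at +100, foot plate at +150. Beyond y -75 is bare bench: a tube with one end at the foot plate overhangs the base by 95 there, its underside 14 above the bench
- jig_fork (a point): Centre of the fork clip's floor, 14 above the bench; fork 30 long (y), 33 wide for the 30 tube. At jig -x a fixed prong, inner face 16.5 off the centre, 66 high, flared outward above 52; at jig +x two low prongs, inner faces 16.5 off, 29 high, with the sprung jaw between them
- jig_plate (a point): On the foot plate (steel workpiece upright across the end of the jig, 80 wide, 8 thick, bolted on, top 80 above the bench): the point of its tube-side face (facing jig -y) where a seated tube's end centre comes, 29 above the bench, 50 from the fork's middle
- rest: Rest pad, steel, 52 (x) x 20 (y) x 4 thick on the jig base, turned with the jig. Origin: centre of its underside, 10 above the bench; top 14 above the bench, level with the fork floor. 160 from the fork's middle
- jaw (a joint): Sprung jaw of the fork clip, a lever 13 wide; 0 = shut, grows swinging outward to jig +x (max 0.6). Its nose reaches to 8.5 from the fork's centre line, 46.5 above the bench (2.5 over a seated tube), sloping back to 16.5 at its top, 70 up. A tube pressed on it opens it to about 0.15, then it snaps back over the tube. Takes about 7 to 14 N down at the fork, more than the tube's weight
- tube: Square steel tube 30 x 30 x 320, about 0.58 kg, both ends alike, loose on the bench between robot and jig. Origin: centre of its underside; long axis y, z up
- tube_a (a point): Centre of the tube's end face at its own +y end (160 from its middle, 15 above its underside)
- tube_b (a point): Centre of the tube's end face at its own -y end
- wedge: Taper wedge, bare steel, 110 long (y), 32 wide (x), flat underside, 6 thick at its thin end (+y) rising evenly 1 in 5 to 28 at its thick end (-y, corners bevelled); 0.48 kg. Origin: centre of its underside. On the bench it meets the seated tube's end 40 behind its thin end; each 5 further lifts that end 1. The tube tips in the fork: gap over the rest pad = 0.6 of the end's rise
- packing: Bystander: flat packing block of the same steel, 75 (y) x 48 (x) x 20 thick, not tapered. Origin: centre of its underside. It and the wedge lie in two places at the right, either way round. Leave it alone
- hammer: Bystander: chipping hammer lying down along x, 250 long, head at +x. Leave it alone
- magnet: Bystander: flat welding magnet, 90 x 75 x 18. Leave it alone
Things that resemble listed ones, but are neither listed nor needed, are in the scene too. What is shaped like the wedge but red is not meant.

How it is judged:
By the outcome, as a careful person would: the job done as asked, in the order asked, and still so for the second after the job is handed in, while the arm keeps its last pose, push and grip.
It also fails if it takes over 64 s, if anything falls off the work surface, if the arm or the gripper's body presses on something with over 40 N, if the wrist force passes 120 N, or if a joint passes its speed limit or range.

## Working session

There is one attempt and no reset: what is moved stays moved. The work goes in short steps, Python scripts to look and compute and a tool call to move; the robot and the scene stay as the last step left them, time stands still between calls to the robot, and variables do not carry over. Pictures are saved under pics/ and viewed, about 8 in all and at most 12, crops included, and the job is handed in when it is done.

Besides the shell and the picture viewer there is one more tool, called after "Emit:" as a command line: name --argument value ..., lists and objects as JSON in quotes. drive_tool: Moves the arm, as the interface text tells. Its arguments: {"type":"object","properties":{"travel":{"type":"array","items":{"type":"array","items":{"type":"number"}}},"delta_rot":{"type":"array","items":{"type":"array","items":{"type":"number"}}},"hand":{"type":"number"}},"required":["travel","delta_rot"]}

```bash
ls; mkdir -p pics
python3 - <<'E'
from rig import ctrl
import cv2,pickle,numpy as np
print(ctrl.state())
for n in("side","top"):
    d=ctrl.read_camera(n); pickle.dump(d,open(f"pics/{n}0.pkl","wb"))
    cv2.imwrite(f"pics/{n}0.png",d["image"][...,::-1])
    print({k:v for k,v in d.items() if k!="image"})
E
```

```text
pics
{'clock': 0.0, 'joint_pos': array([ 6.44558960e+01,  5.01188492e+00,  1.00323658e+01,  9.51002807e+01,
       -2.03220812e-03,  9.00001848e+01]), 'dq': array([ 0.1203956 , -0.01302966, -0.02558175, -0.01735188,  0.04185932,
       -0.06827768]), 'joint_efforts': array([-1.79231436e-03, -5.20399511e+01,  4.64798033e+01,  1.66562176e-02,
       -1.63733739e-04,  2.12645961e-05]), 'position': array([0.23707677, 0.49603686, 0.24955683]), 'eef_rot': array([-1.79920200e+02,  2.03246356e-03,  1.54455714e+02]), 'ft_force': array([ 0.26319923, -0.15325433,  0.06185914]), 'torque': array([-0.02396129, -0.02775552,  0.02669998]), 'finger_gap': 0.9965185096025532}
{'fx': 474.9309649224689, 'fy': 474.9309649224689, 'cx': 278.41448885447187, 'cy': 209.92371563434716, 'xyz': array([ 0.43144818, -1.35114819,  0.88476772]), 'rotation': array([58.11330144, -1.04051243, -5.83550892])}
{'fx': 528.9847556682955, 'fy': 528.9847556682955, 'cx': 275.9392195417668, 'cy': 215.05267350275568, 'xyz': array([0.4568116 , 0.00334324, 1.62071915]), 'rotation': array([  4.54826256,  -1.06162513, -90.45194339])}
```

View pics/top0.png

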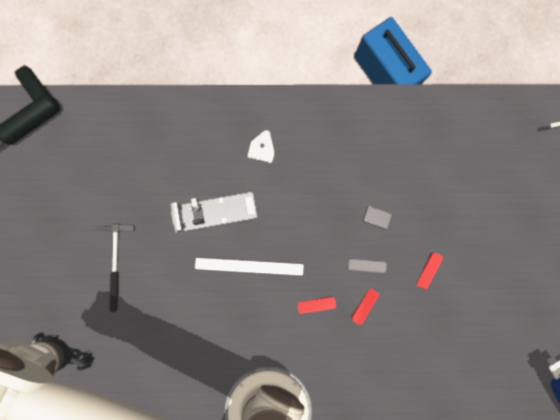

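View pics/side0.png

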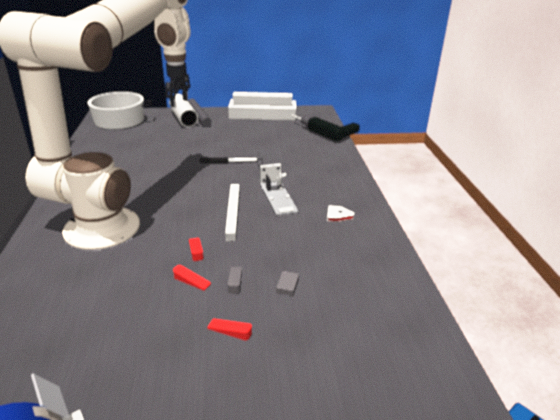

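The top view shows the jig at (177..256, 193..231) with the foot plate at the left (+y). The tube runs (196,264)–(302,269), the packing is at (378,217) and the grey wedge at (367,266). The side view agrees. Next I measure and zoom in.

```bash
cat > h.py <<'E'
import numpy as np,cv2,pickle
from scipy.spatial.transform import Rotation as R
def rot(d): return R.from_euler('xyz',d["rotation"],degrees=True).as_matrix()
def ray(d,uv):
    uv=np.atleast_2d(uv).astype(float)
    v=np.c_[(uv[:,0]-d["cx"])/d["fx"],-(uv[:,1]-d["cy"])/d["fy"],-np.ones(len(uv))]
    return v@rot(d).T
def plane(d,uv,z):
    r=ray(d,uv); return d["xyz"]+r*((z-d["xyz"][2])/r[:,2])[:,None]
def proj(d,p):
    q=(np.atleast_2d(p)-d["xyz"])@rot(d)
    return np.c_[d["cx"]+d["fx"]*q[:,0]/-q[:,2],d["cy"]-d["fy"]*q[:,1]/-q[:,2]]
def tri(d1,u1,d2,u2):
    a,b=ray(d1,u1)[0],ray(d2,u2)[0]
    s=np.linalg.lstsq(np.c_[a,-b],d2["xyz"]-d1["xyz"],rcond=None)[0]
    p,q=d1["xyz"]+s[0]*a,d2["xyz"]+s[1]*b
    return (p+q)/2,np.linalg.norm(p-q)
def load(n): return pickle.load(open(f"pics/{n}.pkl","rb"))
def crop(d,x0,y0,x1,y1,k): return cv2.resize(d["image"][y0:y1,x0:x1,::-1],None,fx=k,fy=k,interpolation=cv2.INTER_CUBIC)
E
python3 - <<'E'
from h import *
t,s=load("top0"),load("side0")
for n,d in(("top",t),("side",s)):
    g=d["image"].astype(int); sat=g.max(2)-g.min(2)
    for name,lo,hi in(("bright",130,256),("mid",85,130)):
        m=((g.min(2)>lo)&(g.max(2)<hi)&(sat<45)).astype(np.uint8)
        cs,_=cv2.findContours(m,cv2.RETR_EXTERNAL,cv2.CHAIN_APPROX_NONE)
        for c in cs:
            if 60<cv2.contourArea(c)<4000:
                x,y,w,h=cv2.boundingRect(c)
                if y<90: continue
                print(n,name,np.round(cv2.minAreaRect(c)[0],1),cv2.contourArea(c),np.round(cv2.boxPoints(cv2.minAreaRect(c)),1).tolist())
a=crop(t,165,185,315,280,5); b=crop(t,340,200,400,280,4);c=crop(s,215,150,305,300,4)
cv2.imwrite("pics/c1.png",a)
o=np.zeros((600,720,3),np.uint8);o[:b.shape[0],:b.shape[1]]=b;o[:c.shape[0],250:250+c.shape[1]]=c
cv2.imwrite("pics/c2.png",o)
E
```

```text
top bright [268. 395.] 1813.5 [[225.0, 419.0], [225.0, 371.0], [311.0, 371.0], [311.0, 419.0]]
top bright [ 74. 395.] 3808.0 [[-0.0, 371.0], [148.0, 371.0], [148.0, 419.0], [0.0, 419.0]]
top bright [554.  368.5] 104.0 [[549.0, 360.0], [559.0, 360.0], [559.0, 377.0], [549.0, 377.0]]
top bright [367.2 265.5] 375.5 [[347.70001220703125, 269.29998779296875], [348.70001220703125, 258.20001220703125], [386.70001220703125, 261.70001220703125], [385.70001220703125, 272.79998779296875]]
top bright [248.7 266.2] 1276.0 [[193.6999969482422, 269.5], [194.39999389648438, 256.5], [303.70001220703125, 262.8999938964844], [302.8999938964844, 275.8999938964844]]
top bright [114.2 251. ] 172.0 [[110.9000015258789, 271.0], [112.0999984741211, 230.89999389648438], [117.4000015258789, 231.0], [116.30000305175781, 271.1000061035156]]
top bright [377.5 217. ] 351.5 [[363.3999938964844, 220.8000030517578], [368.5, 205.5], [391.6000061035156, 213.1999969482422], [386.5, 228.5]]
top bright [175.1 216.8] 196.5 [[168.60000610351562, 202.60000610351562], [176.6999969482422, 201.1999969482422], [181.6999969482422
[... 1611 characters left out ...]
.10000610351562, 166.1999969482422], [281.20001220703125, 157.6999969482422], [298.1000061035156, 211.39999389648438], [271.0, 219.89999389648438]]
side bright [242.5 159. ] 110.5 [[228.0, 157.0], [257.0, 157.0], [257.0, 161.0], [228.0, 161.0]]
side bright [180.3 105.2] 254.0 [[166.0, 100.80000305175781], [180.8000030517578, 90.30000305175781], [194.60000610351562, 109.5999984741211], [179.8000030517578, 120.0999984741211]]
side bright [264.6 105.6] 1721.5 [[227.8000030517578, 118.9000015258789], [228.1999969482422, 91.0999984741211], [301.3999938964844, 92.30000305175781], [301.0, 120.0999984741211]]
side bright [115. 110.] 1585.5 [[87.0, 92.0], [143.0, 92.0], [143.0, 128.0], [87.0, 128.0]]
```

View pics/c1.png

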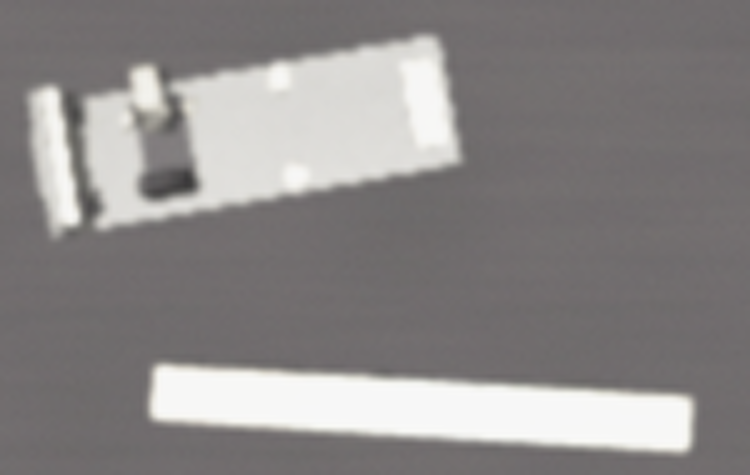

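View pics/c2.png

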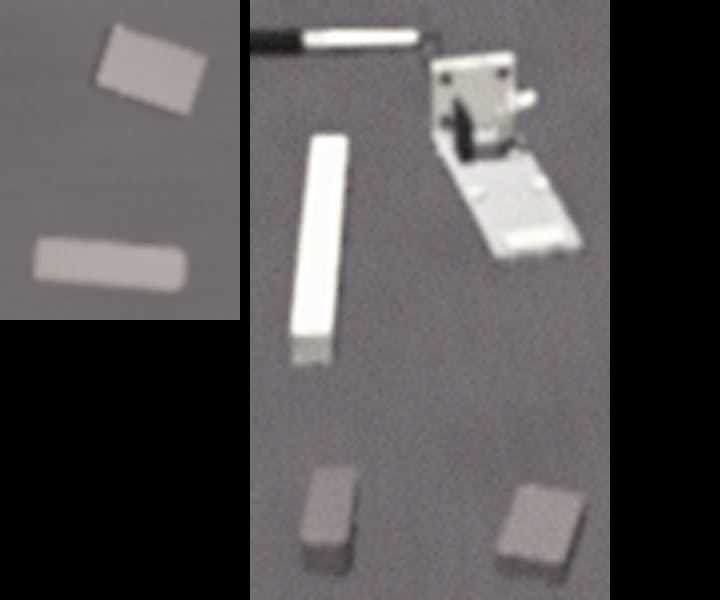

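Zooming in: the wedge's bevelled corners, hence its thick end, are at world −y (crop (185,265)), so the thin end already points +y. The jaw lies on world +x and the plate at +y, so the jig yaw is small and positive. Next I fit the edges.

```bash
cat >> h.py <<'E'
def edge(d,a,b,w=2.5,n=25,trim=.1):
    """sub-pixel line (point, dir) at strongest gradient near guess a-b"""
    g=cv2.cvtColor(d["image"],cv2.COLOR_RGB2GRAY).astype(np.float32)
    a,b=np.float64(a),np.float64(b); t=(b-a)/np.linalg.norm(b-a); nn=np.array([-t[1],t[0]])
    s=np.arange(-w,w+.01,.1); P=[]
    for f in np.linspace(trim,1-trim,n):
        q=(a+f*(b-a))+s[:,None]*nn
        v=cv2.remap(g,q[:,0].astype(np.float32)[None],q[:,1].astype(np.float32)[None],cv2.INTER_CUBIC)[0]
        v=cv2.GaussianBlur(v[None],(0,0),3)[0]; gr=np.abs(np.gradient(v)); wt=np.where(gr>.5*gr.max(),gr,0)
        P.append(q[0]+(wt@s/wt.sum()+w)*nn)
    l=cv2.fitLine(np.float32(P),cv2.DIST_HUBER,0,.01,.01).ravel()
    return l[2:],l[:2]
def isect(l,m):
    k=np.linalg.solve(np.c_[l[1],-m[1]],m[0]-l[0]); return l[0]+k[0]*l[1]
def C(k,ox,oy): return lambda x,y:((x+.5)/k-.5+ox,(y+.5)/k-.5+oy)
E
cat > m.py <<'E'
from h import *
t,s=load("top0"),load("side0")
A=C(5,165,185);B=C(4,340,200);S=C(4,215-62.5,150)
def E(d,f,x0,y0,x1,y1,**k): return edge(d,f(x0,y0),f(x1,y1),**k)
r=lambda p:np.round(np.asarray(p)*1000,1).tolist()
# tube
u,l,le,re=[E(t,A,*q) for q in((160,366,685,396),(155,420,685,450),(153,370,150,415),(692,400,690,448))]
su,sl,sn,sb=[E(s,S,*q) for q in((347,140,331,330),(310,140,293,330),(293,334,330,334),(293,361,330,361))]
T=dict(pa=isect(u,le),ma=isect(l,le),pb=isect(u,re),mb=isect(l,re))
for k in T: print("tube",k,r(plane(t,T[k],.03)[0]))
print("tri +x-y",[r(v) for v in tri(t,T["pb"],s,isect(su,sn))]); print("tri -x-y",[r(v) for v in tri(t,T["mb"],s,isect(sl,sn))])
print("side top near",r(plane(s,isect(su,sn),.03)),r(plane(s,isect(sl,sn),.03)),"bot",r(plane(s,isect(su,sb),0)),r(plane(s,isect(sl,sb),0)))
# wedge
wu,wl,wle,wre=[E(t,B,*q) for q in((40,237,175,248),(35,280,170,291),(36,240,34,278),(186,255,184,283))]
W=dict(pa=isect(wu,wle),ma=isect(wl,wle),pb=isect(wu,wre),mb=isect(wl,wre))
for k in W: print("wedge",k,r(plane(t,W[k],.006 if k[1]=='a' else .028)[0]))
wsn=E(s,S,308,544,340,544); wsr=E(s,S,356,475,345,535); wsl=E(s,S,320,475,304,535); wsb=E(s,S,308,570,340,570)
print("wedge tri +x-y",[r(v) for v in tri(t,W["pb"],s,isect(wsr,wsn))],"-x-y",[r(v) for v in tri(t,W["mb"],s,isect(wsl,wsn))])
# jig
bu,bl,be=[E(t,A,*q) for q in((200,83,400,43),(110,228,450,162),(442,50,459,150))]
J=[isect(bu,be),isect(bl,be)]
bup=plane(t,[bu[0],bu[0]+30*bu[1]],.01);blp=plane(t,[bl[0],bl[0]+30*bl[1]],.01)
for p in(bup,blp):
    dd=p[1]-p[0]; print("base edge dir yaw",np.degrees(np.arctan2(-dd[0],dd[1])))
print("base end corners",r(plane(t,J,.01)))
pi=E(t,A,403,65,415,147); print("pad inner edge",r(plane(t,[A(404,65),A(415,147)],.014)),r(plane(t,pi[0],.014)))
po=E(t,A,32,95,52,232);pn=E(t,A,64,92,80,222)
for n,q in(("plate outer",po),("plate inner",pn)): 
    p=plane(t,[q[0],q[0]+10*q[1]],.08); dd=p[1]-p[0]; print(n,r(p[0]),np.degrees(np.arctan2(dd[1],dd[0])))
E
python3 m.py
```

```text
tube pa [457.9, 214.8, 30.0]
tube ma [424.0, 218.4, 30.0]
tube pb [436.3, -107.9, 30.0]
tube mb [402.4, -105.6, 30.0]
tri +x-y [[436.5, -108.2, 26.0], 0.4]
tri -x-y [[402.3, -105.9, 24.7], 0.1]
side top near [[436.6, -114.0, 30.0]] [[402.5, -113.6, 30.0]] bot [[434.2, -108.1, 0.0]] [[398.7, -111.4, 0.0]]
wedge pa [450.5, -249.1, 6.0]
wedge ma [418.2, -245.2, 6.0]
wedge pb [440.0, -357.9, 28.0]
wedge mb [407.7, -355.8, 28.0]
wedge tri +x-y [[440.2, -358.4, 25.6], 0.4] -x-y [[407.3, -356.2, 26.1], 0.9]
base edge dir yaw -170.12211530605165
base edge dir yaw -170.21078501101215
base end corners [[657.8, 45.5, 10.0], [578.3, 31.0, 10.0]]
pad inner edge [[638.4, 65.4, 14.0], [588.2, 58.8, 14.0]] [[612.2, 62.7, 14.0]]
plate outer [578.9, 277.5, 80.0] -170.42723619140978
plate inner [569.5, 255.9, 80.0] -170.20789914218602
```

Tube centre is about (430, 55) mm at yaw −3.8°, and the wedge about (429, −302) at −5.5°. The jig has yaw +9.8° and its origin is about (605, 112). The measured heights agree with the text to a few mm. I'll grip the tube 65 mm off centre, towards the plate end.

Emit:
drive_tool --travel '[[2.47, -4.7, -1.5], [2.47, -4.7, -1.5], [2.47, -4.7, -1.5], [2.47, -4.7, -1.5], [2.47, -4.7, -1.5], [2.47, -4.7, -1.5], [2.47, -4.7, -1.5], [2.47, -4.7, -1.5], [0, 0, 0], [0, 0, 0]]' --delta_rot '[[0, 0, -0.149], [0, 0, -0.149], [0, 0, -0.149], [0, 0, -0.149], [0, 0, -0.149], [0, 0, -0.149], [0, 0, -0.149], [0, 0, -0.149], [0, 0, 0], [0, 0, 0]]' --hand 1

```text
clock: 1.35
position: [0.4346, 0.1202, 0.1302]
eef_rot: [-180.0, -0.0, 86.2]
ft_force: [-0.6, -0.2, 0.1]
finger_gap: 1.001
```

Emit:
drive_tool --travel '[[0, 0, -3], [0, 0, -3], [0, 0, -2.5], [0, 0, -1.5], [0, 0, -0.5], [0, 0, 0], [0, 0, 0], [0, 0, 0], [0, 0, 0], [0, 0, 0]]' --delta_rot '[[0, 0, 0], [0, 0, 0], [0, 0, 0], [0, 0, 0], [0, 0, 0], [0, 0, 0], [0, 0, 0], [0, 0, 0], [0, 0, 0], [0, 0, 0]]'

```text
clock: 2.6
position: [0.4348, 0.1202, 0.0254]
eef_rot: [180.0, -0.0, 86.2]
ft_force: [-0.3, -0.4, -0.6]
finger_gap: 0.999
```

Emit:
drive_tool --travel '[[0, 0, 0], [0, 0, 0], [0, 0, 0], [0, 0, 0], [0, 0, 0], [0, 0, 0], [0, 0, 0], [0, 0, 0], [0, 0, 0], [0, 0, 0]]' --delta_rot '[[0, 0, 0], [0, 0, 0], [0, 0, 0], [0, 0, 0], [0, 0, 0], [0, 0, 0], [0, 0, 0], [0, 0, 0], [0, 0, 0], [0, 0, 0]]' --hand -1

```text
clock: 3.85
position: [0.435, 0.1203, 0.0256]
eef_rot: [180.0, -0.0, 86.2]
ft_force: [1.9, -0.7, 5.4]
finger_gap: 0.338
```

Emit:
drive_tool --travel '[[0, 0, 1], [0, 0, 3], [0, 0, 3], [0, 0, 3], [3.22, 0.86, 0], [3.22, 0.86, 0], [3.22, 0.86, 0], [3.22, 0.86, 0], [3.25, 0.86, 0], [0, 0, 0]]' --delta_rot '[[0, 0, 0], [0, 0, 0], [0, 0, 0], [0, 0, 0], [0, 0, 0.0476], [0, 0, 0.0476], [0, 0, 0.0476], [0, 0, 0.0476], [0, 0, 0.0476], [0, 0, 0]]'

```text
clock: 5.1
position: [0.5966, 0.1635, 0.1232]
eef_rot: [-179.8, -0.0, 99.8]
ft_force: [-1.5, -1.0, -6.4]
finger_gap: 0.335
```

```bash
cat > snap.py <<'E'
from rig import ctrl
from h import *
import sys
n=sys.argv[1]
for c in("side","top"):
    d=ctrl.read_camera(c); pickle.dump(d,open(f"pics/{c}{n}.pkl","wb"))
t,s=load("top"+n),load("side"+n)
a=cv2.resize(crop(t,160,170,320,270,5),(640,400)); b=crop(s,215,140,315,250,4)
o=np.zeros((600,800,3),np.uint8); bh=min(440,600)
a=cv2.resize(a,(480,300)); o[:300,:480]=a; b=cv2.resize(b,(320,352)); o[:352,480:]=b
cv2.imwrite(f"pics/v{n}.png",o); st=ctrl.state(); print(st["position"],st["eef_rot"],st["ft_force"],st["torque"],st["clock"])
E
python3 snap.py 1
```

```text
[0.59511909 0.16307712 0.1239909 ] [-1.79807291e+02  1.13626752e-03  9.97728087e+01] [-0.65370816  0.29436574 -5.90764707] [ 0.37590344  0.11882762 -0.03214845] 5.2
```

View pics/v1.png

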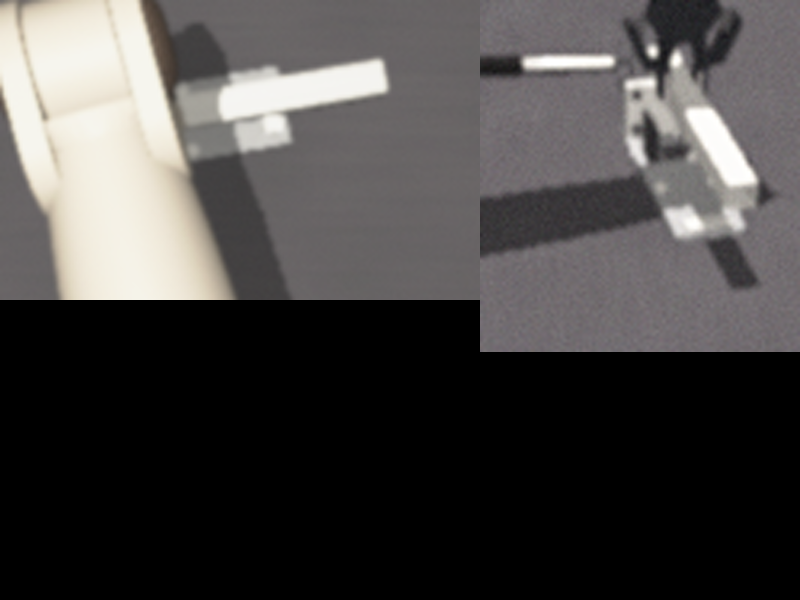

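The tube is held about level (measured moment 0.38 N·m, as expected). Its free end shows at crop (386,75) top and (740,187) side. Next I measure its axis relative to the jig.

```bash
cat > m2.py <<'E'
from h import *
t,s=load("top1"),load("side1")
A=C(3,160,170);S=C(3.2,215-150,140)
def E(d,f,x0,y0,x1,y1,**k): return edge(d,f(x0,y0),f(x1,y1),**k)
r=lambda p:np.round(np.asarray(p)*1000,1).tolist()
u,l,e=E(t,A,290,79,380,61),E(t,A,300,106,380,93),E(t,A,384,63,388,89)
su,sl,sn,sb=E(s,S,718,110,753,180),E(s,S,692,118,725,185),E(s,S,727,187,755,183),E(s,S,730,209,756,204)
P,M=isect(u,e),isect(l,e)
print(tri(t,P,s,isect(su,sn)),tri(t,M,s,isect(sl,sn)))
O=np.array([605.2,112.1]);a=np.radians(9.83);y=np.array([-np.sin(a),np.cos(a)]);x=np.array([np.cos(a),np.sin(a)])
for z in(.120,.130):
    m=plane(t,[P,M,u[0],l[0]],z)[:,:2]*1000-O
    print(z,"jig xy",np.round(np.c_[m@x,m@y],1).tolist())
    for q in(u,l):
        p=plane(t,[q[0],q[0]+20*q[1]],z);d=p[1]-p[0];print(np.degrees(np.arctan(-d[0]/d[1])))
g=np.array([595.1,163.1])-O;print("tcp jig",g@x,g@y)
E
python3 m2.py
```

```text
(array([ 0.65247293, -0.05778522,  0.11990046]), np.float64(0.0035425649354158067)) (array([ 0.61884871, -0.06371418,  0.12201767]), np.float64(0.0014769449763447791))
0.12 jig xy [[15.8, -175.0], [-17.1, -175.5], [15.8, -129.1], [-17.1, -127.4]]
9.934634195052526
9.860452007377976
0.13 jig xy [[14.6, -174.4], [-18.1, -174.9], [14.6, -128.7], [-18.1, -127.1]]
9.934634195052551
9.86045200737796
tcp jig -1.244721140278175 51.97557762336985
```

Emit:
drive_tool --travel '[[0, 0, -0.5], [0, 0, -1], [0, 0, -1], [0, 0, -0.5], [0, 0, 0], [0, 0, 0], [0, 0, 0], [0, 0, -0.3], [0, 0, -0.3], [0, 0, 0]]' --delta_rot '[[0, 0, 0], [0, 0, 0], [0, 0, 0], [0, 0, 0], [0, 0, 0], [0, 0, 0], [0, 0, 0], [0, 0, 0], [0, 0, 0], [0, 0, 0]]'

```text
clock: 6.45
position: [0.5958, 0.1632, 0.0888]
eef_rot: [-180.0, 0.0, 99.8]
ft_force: [-0.3, 0.9, -6.3]
finger_gap: 0.339
```

Emit:
drive_tool --travel '[[0.04, 0, -0.2], [0, 0, -0.25], [0, 0, -0.25], [0, 0, -0.25], [0, 0, -0.25], [0, 0, -0.25], [0, 0, -0.25], [0, 0, -0.25], [0, 0, 0], [0, 0, 0]]' --delta_rot '[[0, 0, 0], [0, 0, 0], [0, 0, 0], [0, 0, 0], [0, 0, 0], [0, 0, 0], [0, 0, 0], [0, 0, 0], [0, 0, 0], [0, 0, 0]]'

```text
clock: 7.7
position: [0.5959, 0.1628, 0.0695]
eef_rot: [-179.9, 0.0, 99.8]
ft_force: [-5.3, -3.5, -0.7]
finger_gap: 0.34
```

Emit:
drive_tool --travel '[[0, 0, -0.3], [0, 0, -0.3], [0, 0, -0.3], [0, 0, -0.3], [0, 0, -0.3], [0, 0, -0.3], [0, 0, -0.3], [0, 0, -0.2], [0, 0, 0], [0, 0, 0]]' --delta_rot '[[0, 0, 0], [0, 0, 0], [0, 0, 0], [0, 0, 0], [0, 0, 0], [0, 0, 0], [0, 0, 0], [0, 0, 0], [0, 0, 0], [0, 0, 0]]'

```text
clock: 8.95
position: [0.5964, 0.1641, 0.048]
eef_rot: [179.9, -0.0, 99.9]
ft_force: [-7.5, 5.0, 7.0]
finger_gap: 0.338
```

Emit:
drive_tool --travel '[[0, 0, -0.2], [0, 0, -0.2], [0, 0, -0.2], [0, 0, -0.15], [0, 0, -0.1], [0, 0, -0.1], [0, 0, 0], [0, 0, 0], [0, 0, 0], [0, 0, 0]]' --delta_rot '[[0, 0, 0], [0, 0, 0], [0, 0, 0], [0, 0, 0], [0, 0, 0], [0, 0, 0], [0, 0, 0], [0, 0, 0], [0, 0, 0], [0, 0, 0]]'

```text
clock: 10.2
position: [0.5974, 0.1642, 0.0392]
eef_rot: [179.8, -0.0, 99.8]
ft_force: [-4.2, 3.9, 8.7]
finger_gap: 0.339
```

Emit:
drive_tool --travel '[[0, 0, -0.1], [0, 0, -0.1], [0, 0, -0.1], [0, 0, -0.1], [0, 0, 0], [0, 0, 0], [0, 0, 0], [0, 0, 0], [0, 0, 0], [0, 0, 0]]' --delta_rot '[[0, 0, 0], [0, 0, 0], [0, 0, 0], [0, 0, 0], [0, 0, 0], [0, 0, 0], [0, 0, 0], [0, 0, 0], [0, 0, 0], [0, 0, 0]]'

```text
clock: 11.45
position: [0.5975, 0.1642, 0.0391]
eef_rot: [179.7, -0.1, 99.8]
ft_force: [-16.0, 0.8, 37.2]
finger_gap: 0.336
```

```bash
python3 snap.py 2
```

```text
[0.59748059 0.16416973 0.03907605] [ 1.79684499e+02 -5.59733549e-02  9.98338795e+01] [-16.88816152   1.03651153  37.13545569] [-0.3998093   3.76776114 -0.04608571] 11.55
```

View pics/v2.png

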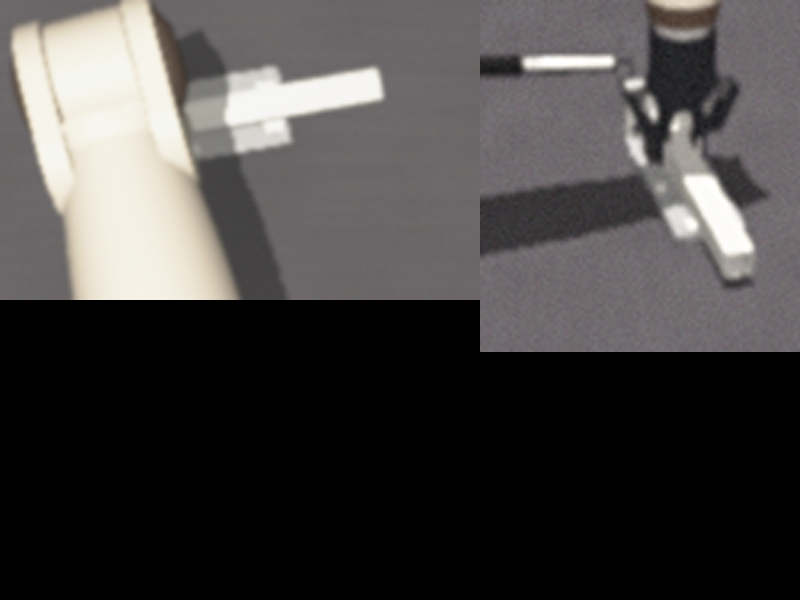

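The tube lies low in the jig, with its free end at crop (745,265) side. Contact is stiff at 37 N, which suggests it has seated. I'll relax the press and measure.

Emit:
drive_tool --travel '[[0, 0, 0.2], [0, 0, 0.15], [0, 0, 0], [0, 0, 0], [0, 0, 0], [0, 0, 0], [0, 0, 0], [0, 0, 0], [0, 0, 0], [0, 0, 0]]' --delta_rot '[[0, 0, 0], [0, 0, 0], [0, 0, 0], [0, 0, 0], [0, 0, 0], [0, 0, 0], [0, 0, 0], [0, 0, 0], [0, 0, 0], [0, 0, 0]]'

```text
clock: 12.8
position: [0.5975, 0.1641, 0.0392]
eef_rot: [179.8, -0.0, 99.8]
ft_force: [-5.2, 3.8, 12.9]
finger_gap: 0.34
```

```bash
cat > m3.py <<'E'
from h import *
t,s=load("top2"),load("side2")
A=C(3,160,170);S=C(3.2,215-150,140)
def E(d,f,x0,y0,x1,y1,**k): return edge(d,f(x0,y0),f(x1,y1),**k)
u,l,e=E(t,A,290,85,376,68),E(t,A,292,117,380,100),E(t,A,379,69,383,97)
sn=E(s,S,727,258,752,252);su,sl=E(s,S,716,180,751,248),E(s,S,690,182,726,256)
P,M=isect(u,e),isect(l,e)
print(tri(t,P,s,isect(su,sn)),tri(t,M,s,isect(sl,sn)))
O=np.array([605.2,112.1]);a=np.radians(9.83);y=np.array([-np.sin(a),np.cos(a)]);x=np.array([np.cos(a),np.sin(a)])
m=plane(t,[P,M,u[0],l[0]],.044)[:,:2]*1000-O
print("jig xy",np.round(np.c_[m@x,m@y],1).tolist())
for q in(u,l):
    p=plane(t,[q[0],q[0]+20*q[1]],.044);d=p[1]-p[0];print(np.degrees(np.arctan(-d[0]/d[1])))
E
python3 m3.py
```

```text
(array([ 0.65391969, -0.05687926,  0.03962158]), np.float64(0.002624085494023001)) (array([ 0.61987088, -0.06228697,  0.03852146]), np.float64(0.0004991000024626197))
jig xy [[17.4, -174.2], [-16.1, -173.9], [17.3, -133.0], [-16.2, -123.5]]
9.926842258589975
9.995173275181783
```

Emit:
drive_tool --travel '[[0, 0, 0.1], [0, 0, 0.1], [-0.017, 0.1, 0], [-0.017, 0.1, 0], [-0.017, 0.1, 0], [-0.017, 0.1, 0], [0, 0, 0], [0, 0, 0], [0, 0, 0], [0, 0, 0]]' --delta_rot '[[0, 0, 0], [0, 0, 0], [0, 0, 0], [0, 0, 0], [0, 0, 0], [0, 0, 0], [0, 0, 0], [0, 0, 0], [0, 0, 0], [0, 0, 0]]'

```text
clock: 14.05
position: [0.5964, 0.1659, 0.0392]
eef_rot: [179.9, 0.1, 99.7]
ft_force: [2.8, -5.4, 4.7]
finger_gap: 0.335
```

Emit:
drive_tool --travel '[[-0.017, 0.1, 0], [-0.017, 0.1, 0], [-0.017, 0.1, 0], [0, 0, 0], [0, 0, 0], [0, 0, 0], [0, 0, 0], [0, 0, 0], [0, 0, 0], [0, 0, 0]]' --delta_rot '[[0, 0, 0], [0, 0, 0], [0, 0, 0], [0, 0, 0], [0, 0, 0], [0, 0, 0], [0, 0, 0], [0, 0, 0], [0, 0, 0], [0, 0, 0]]'

```text
clock: 15.3
position: [0.5964, 0.1661, 0.0392]
eef_rot: [179.9, 0.4, 99.6]
ft_force: [4.5, -20.2, 4.1]
finger_gap: 0.339
```

Emit:
drive_tool --travel '[[0.017, -0.1, 0], [0.017, -0.1, 0], [0.01, -0.05, 0], [0, 0, 0], [0, 0, 0], [0, 0, 0], [0, 0, 0], [0, 0, 0], [0, 0, 0], [0, 0, 0]]' --delta_rot '[[0, 0, 0], [0, 0, 0], [0, 0, 0], [0, 0, 0], [0, 0, 0], [0, 0, 0], [0, 0, 0], [0, 0, 0], [0, 0, 0], [0, 0, 0]]'

```text
clock: 16.55
position: [0.5964, 0.166, 0.0392]
eef_rot: [179.9, 0.2, 99.7]
ft_force: [2.1, -8.0, 3.4]
finger_gap: 0.339
```

Emit:
drive_tool --travel '[[0, 0, 0], [0, 0, 0], [0, 0, 0], [0, 0, 0], [0, 0, 0], [0, 0, 0], [0, 0, 0], [0, 0, 2], [0, 0, 4], [0, 0, 4]]' --delta_rot '[[0, 0, 0], [0, 0, 0], [0, 0, 0], [0, 0, 0], [0, 0, 0], [0, 0, 0], [0, 0, 0], [0, 0, 0], [0, 0, 0], [0, 0, 0]]' --hand 1

```text
clock: 17.8
position: [0.5957, 0.1678, 0.1414]
eef_rot: [179.9, -0.0, 99.8]
ft_force: [0.8, 0.2, 0.6]
finger_gap: 1.001
```

Emit:
drive_tool --travel '[[-1.7, -5.03, 0], [-1.7, -5.03, 0], [-1.7, -5.03, 0], [-1.7, -5.03, 0], [-1.7, -5.03, 0], [-1.7, -5.03, 0], [-1.7, -5.03, 0], [-1.7, -5.03, 0], [-1.7, -5.03, 0], [-1.7, -5.03, 0]]' --delta_rot '[[0, 0, -0.0267], [0, 0, -0.0267], [0, 0, -0.0267], [0, 0, -0.0267], [0, 0, -0.0267], [0, 0, -0.0267], [0, 0, -0.0267], [0, 0, -0.0267], [0, 0, -0.0267], [0, 0, -0.0267]]'

```text
clock: 19.05
position: [0.4251, -0.337, 0.1407]
eef_rot: [179.9, 0.1, 84.4]
ft_force: [1.5, -0.7, -0.0]
finger_gap: 0.999
```

```bash
python3 snap.py 3
```

```text
[ 0.42414969 -0.33916534  0.14018414] [1.79942310e+02 1.00286365e-01 8.42015123e+01] [-0.1059259   1.03820996 -0.37647905] [0.08551029 0.01447991 0.02608363] 19.15
```

View pics/v3.png

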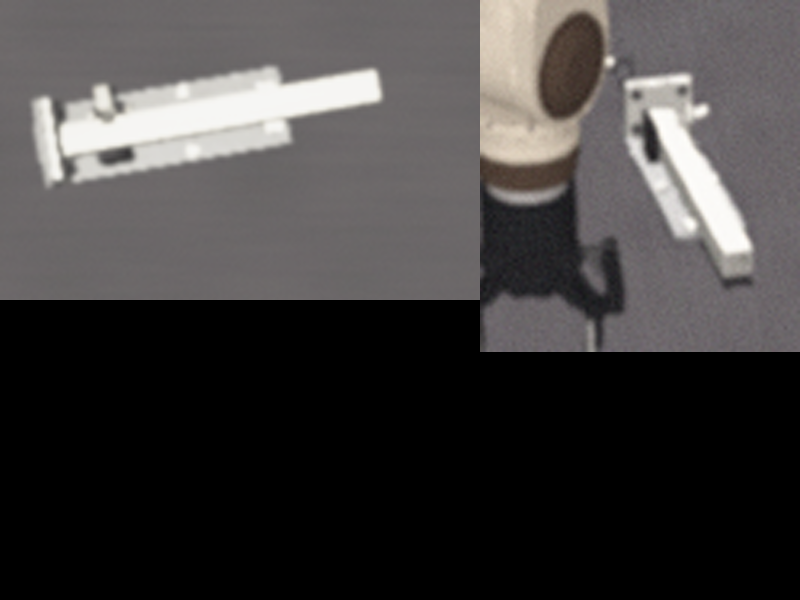

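The tube appears seated: the jaw nose overlaps its edge at crop (107,112) and its end is at the plate at (62,138). I'll check this numerically.

```bash
cat > m4.py <<'E'
from h import *
t0,t,s=load("top0"),load("top3"),load("side3")
up=lambda d,b:cv2.resize(cv2.cvtColor(d["image"],cv2.COLOR_RGB2GRAY)[b[1]:b[3],b[0]:b[2]],None,fx=8,fy=8,interpolation=cv2.INTER_CUBIC)
for nm,b in(("jaw",(188,195,202,206)),("plate",(167,200,178,234))):
    T=up(t0,b);I=up(t,(b[0]-4,b[1]-4,b[2]+4,b[3]+4))
    m=cv2.matchTemplate(I,T,cv2.TM_CCOEFF_NORMED);_,v,_,l=cv2.minMaxLoc(m);print(nm,"shift px",np.array(l)/8-4,v)
A=C(3,160,170);S=C(3.2,215-150,140)
def E(d,f,x0,y0,x1,y1,**k): return edge(d,f(x0,y0),f(x1,y1),**k)
u,l,e=E(t,A,290,84,374,69),E(t,A,292,117,378,100),E(t,A,377,70,381,98)
f=E(t,A,61,125,65,152)
sn=E(s,S,724,253,750,248);su,sl=E(s,S,715,160,749,240),E(s,S,680,170,722,250)
sf=E(s,S,650,112,674,110)
P,M,P2,M2=isect(u,e),isect(l,e),isect(u,f),isect(l,f)
r=lambda q:np.round(q[0]*1000,1)
print("near",r(tri(t,P,s,isect(su,sn))),r(tri(t,M,s,isect(sl,sn))),"far",r(tri(t,P2,s,isect(su,sf))),r(tri(t,M2,s,isect(sl,sf))))
O=np.array([605.2,112.1]);a=np.radians(9.83);y=np.array([-np.sin(a),np.cos(a)]);x=np.array([np.cos(a),np.sin(a)])
m=plane(t,[P,M,P2,M2],.044)[:,:2]*1000-O
print("jig xy",np.round(np.c_[m@x,m@y],1).tolist())
E
python3 m4.py
```

```text
jaw shift px [0. 0.] 0.9991777539253235
plate shift px [0. 0.] 0.9982825517654419
near [653.  -55.1  39.4] [618.5 -60.8  39.6] far [602.9 261.6  40.7] [561.7 257.7  44.5]
jig xy [[16.2, -172.2], [-17.1, -172.3], [17.6, 148.5], [-17.0, 150.8]]
```

Jaw fully shut over the tube (zero shift from the empty-jig view), and the tube end is at the plate. Now the wedge.

Emit:
drive_tool --travel '[[0, 0, -2], [0, 0, -3], [0, 0, -2], [0, 0, 0], [0, 0, 0], [0, 0, 0], [0, 0, 0], [0, 0, 0], [0, 0, 0], [0, 0, 0]]' --delta_rot '[[0, 0, 0], [0, 0, 0], [0, 0, 0], [0, 0, 0], [0, 0, 0], [0, 0, 0], [0, 0, 0], [0, 0, 0], [0, 0, 0], [0, 0, 0]]'

```text
clock: 20.4
position: [0.4257, -0.3352, 0.0688]
eef_rot: [-180.0, -0.0, 84.5]
ft_force: [-0.1, 1.0, -0.1]
finger_gap: 0.992
```

Exactly on target. Descend and close.

Emit:
drive_tool --travel '[[0, 0, -2], [0, 0, -1.7], [0, 0, -0.7], [0, 0, -0.3], [0, 0, 0], [0, 0, 0], [0, 0, 0], [0, 0, 0], [0, 0, 0], [0, 0, 0]]' --delta_rot '[[0, 0, 0], [0, 0, 0], [0, 0, 0], [0, 0, 0], [0, 0, 0], [0, 0, 0], [0, 0, 0], [0, 0, 0], [0, 0, 0], [0, 0, 0]]'

```text
clock: 21.65
position: [0.4257, -0.3353, 0.0218]
eef_rot: [180.0, 0.0, 84.5]
ft_force: [-1.5, -0.8, -0.3]
finger_gap: 1.0
```

Emit:
drive_tool --travel '[[0, 0, 0], [0, 0, 0], [0, 0, 0], [0, 0, 0], [0, 0, 0], [0, 0, 0], [0, 0, 0], [0, 0, 0], [0, 0, 0], [0, 0, 0]]' --delta_rot '[[0, 0, 0], [0, 0, 0], [0, 0, 0], [0, 0, 0], [0, 0, 0], [0, 0, 0], [0, 0, 0], [0, 0, 0], [0, 0, 0], [0, 0, 0]]' --hand -1

```text
clock: 22.9
position: [0.4261, -0.3355, 0.0222]
eef_rot: [179.9, 0.0, 84.5]
ft_force: [1.8, 0.1, 5.9]
finger_gap: 0.356
```

Emit:
drive_tool --travel '[[0, 0, 1], [0, 0, 2], [0, 0, 2], [3.8, 2.72, 0], [3.8, 2.72, 0], [3.8, 2.72, 0], [3.8, 2.72, 0], [3.8, 2.72, 0], [3.83, 2.73, 0], [0, 0, 0]]' --delta_rot '[[0, 0, 0], [0, 0, 0], [0, 0, 0], [0, 0, 0.0445], [0, 0, 0.0445], [0, 0, 0.0445], [0, 0, 0.0445], [0, 0, 0.0445], [0, 0, 0.0445], [0, 0, 0]]'

```text
clock: 24.15
position: [0.6551, -0.1694, 0.0699]
eef_rot: [-179.9, -0.1, 100.0]
ft_force: [-0.3, -0.6, -5.0]
finger_gap: 0.36
```

Emit:
drive_tool --travel '[[0, 0, 0], [0, 0, 0], [0, 0, -1], [0, 0, -1], [0, 0, -0.5], [0, 0, 0], [0, 0, 0], [0, 0, 0], [0, 0, 0], [0, 0, 0]]' --delta_rot '[[0, 0, 0], [0, 0, 0], [0, 0, 0], [0, 0, 0], [0, 0, 0], [0, 0, 0], [0, 0, 0], [0, 0, 0], [0, 0, 0], [0, 0, 0]]'

```text
clock: 25.4
position: [0.6541, -0.172, 0.0469]
eef_rot: [180.0, 0.0, 99.8]
ft_force: [0.3, -0.5, -4.6]
finger_gap: 0.359
```

```bash
sed -i 's/crop(t,160,170,320,270,5)/crop(t,230,150,390,250,5)/; s/crop(s,215,140,315,250,4)/crop(s,240,170,340,280,4)/' snap.py; python3 snap.py 4
```

```text
[ 0.65402069 -0.17195584  0.04681251] [1.79996938e+02 1.57285857e-03 9.97986501e+01] [ 0.27599208 -0.2486234  -5.45909018] [-0.04480163  0.03489358  0.01787688] 25.5
```

View pics/v4.png

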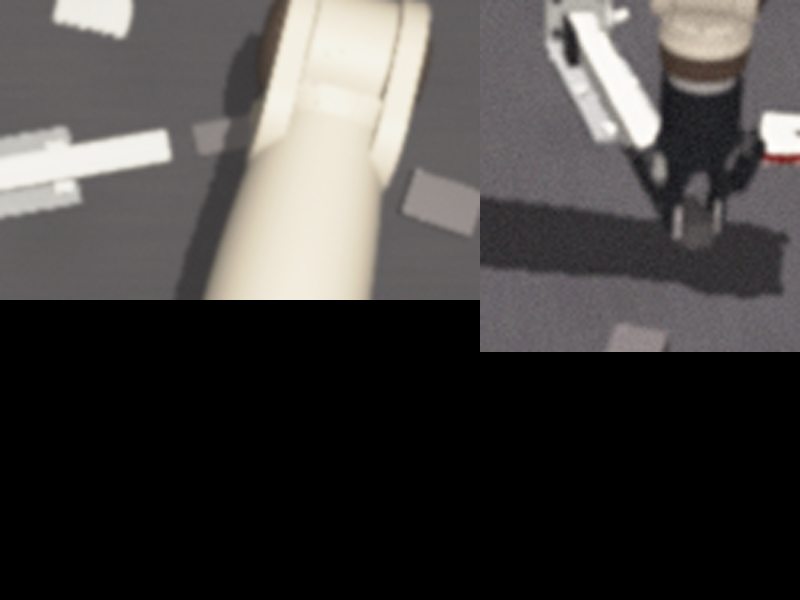

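The wedge is held in line with the tube, thin end leading at crop (194,138). The tube end is at (170,145).

```bash
cat > m5.py <<'E'
from h import *
t=load("top4");A=C(3,230,150)
def E(x0,y0,x1,y1,**k): return edge(t,A(x0,y0),A(x1,y1),**k)
O=np.array([605.2,112.1]);a=np.radians(9.83);y=np.array([-np.sin(a),np.cos(a)]);x=np.array([np.cos(a),np.sin(a)])
J=lambda q,z:np.round((lambda m:np.c_[m@x,m@y])(plane(t,q,z)[:,:2]*1000-O),1).tolist()
e=E(194,127,198,153);u=E(196,126,245,117);l=E(200,153,248,145)
print("wedge thin corners",J([isect(u,e),isect(l,e)],.031),"further back",J([u[0],l[0]],.034))
te=E(167,132,170,158);tu=E(90,147,165,130);tl=E(90,175,168,160);print("tube",J([isect(tu,te),isect(tl,te)],.044))
g=np.array([654.0,-172.0])-O;print("tcp",g@x,g@y)
E
python3 m5.py
```

```text
wedge thin corners [[16.3, -198.6], [-15.8, -200.0]] further back [[15.9, -233.5], [-15.8, -224.2]]
tube [[16.1, -171.9], [-16.9, -171.9]]
tcp -0.41954612450803097 -288.2604273587504
```

Emit:
drive_tool --travel '[[0, 0, -0.7], [0, 0, -0.7], [0, 0, -0.6], [0, 0, -0.3], [0, 0, -0.15], [0, 0, 0], [0, 0, 0], [0, 0, 0], [0, 0, 0], [0, 0, 0]]' --delta_rot '[[0, 0, 0], [0, 0, 0], [0, 0, 0], [0, 0, 0], [0, 0, 0], [0, 0, 0], [0, 0, 0], [0, 0, 0], [0, 0, 0], [0, 0, 0]]'

```text
clock: 26.75
position: [0.6541, -0.172, 0.0224]
eef_rot: [180.0, 0.0, 99.8]
ft_force: [0.4, -0.6, -4.6]
finger_gap: 0.36
```

Emit:
drive_tool --travel '[[0, 0, -0.05], [0, 0, -0.05], [0, 0, 0], [-0.17, 0.985, 0], [-0.17, 0.985, 0], [-0.17, 0.985, 0], [-0.17, 0.985, 0], [-0.17, 0.985, 0], [-0.17, 0.985, 0], [0, 0, 0]]' --delta_rot '[[0, 0, 0], [0, 0, 0], [0, 0, 0], [0, 0, 0], [0, 0, 0], [0, 0, 0], [0, 0, 0], [0, 0, 0], [0, 0, 0], [0, 0, 0]]'

```text
clock: 28.0
position: [0.6445, -0.1125, 0.0222]
eef_rot: [179.9, 0.0, 99.8]
ft_force: [0.2, 2.5, 5.5]
finger_gap: 0.361
```

Emit:
drive_tool --travel '[[-0.034, 0.197, 0], [-0.034, 0.197, 0], [-0.034, 0.197, 0], [0, 0, 0], [0, 0, 0], [0, 0, 0], [0, 0, 0], [0, 0, 0], [0, 0, 0], [0, 0, 0]]' --delta_rot '[[0, 0, 0], [0, 0, 0], [0, 0, 0], [0, 0, 0], [0, 0, 0], [0, 0, 0], [0, 0, 0], [0, 0, 0], [0, 0, 0], [0, 0, 0]]'

```text
clock: 29.25
position: [0.6436, -0.1083, 0.0223]
eef_rot: [179.9, 0.1, 99.7]
ft_force: [0.4, -5.3, 5.7]
finger_gap: 0.359
```

Emit:
drive_tool --travel '[[-0.034, 0.197, 0], [-0.034, 0.197, 0], [-0.034, 0.197, 0], [0, 0, 0], [0, 0, 0], [0, 0, 0], [0, 0, 0], [0, 0, 0], [0, 0, 0], [0, 0, 0]]' --delta_rot '[[0, 0, 0], [0, 0, 0], [0, 0, 0], [0, 0, 0], [0, 0, 0], [0, 0, 0], [0, 0, 0], [0, 0, 0], [0, 0, 0], [0, 0, 0]]'

```text
clock: 30.5
position: [0.6427, -0.1029, 0.0223]
eef_rot: [179.9, 0.2, 99.7]
ft_force: [1.1, -9.0, 4.5]
finger_gap: 0.36
```

Emit:
drive_tool --travel '[[-0.034, 0.197, 0], [-0.034, 0.197, 0], [-0.034, 0.197, 0], [0, 0, 0], [0, 0, 0], [0, 0, 0], [0, 0, 0], [0, 0, 0], [0, 0, 0], [0, 0, 0]]' --delta_rot '[[0, 0, 0], [0, 0, 0], [0, 0, 0], [0, 0, 0], [0, 0, 0], [0, 0, 0], [0, 0, 0], [0, 0, 0], [0, 0, 0], [0, 0, 0]]'

```text
clock: 31.75
position: [0.6417, -0.0973, 0.0222]
eef_rot: [179.9, 0.2, 99.7]
ft_force: [1.6, -8.2, 5.1]
finger_gap: 0.358
```

Emit:
drive_tool --travel '[[-0.034, 0.197, 0], [-0.034, 0.197, 0], [-0.034, 0.197, 0], [0, 0, 0], [0, 0, 0], [0, 0, 0], [0, 0, 0], [0, 0, 0], [0, 0, 0], [0, 0, 0]]' --delta_rot '[[0, 0, 0], [0, 0, 0], [0, 0, 0], [0, 0, 0], [0, 0, 0], [0, 0, 0], [0, 0, 0], [0, 0, 0], [0, 0, 0], [0, 0, 0]]'

```text
clock: 33.0
position: [0.6407, -0.0914, 0.0222]
eef_rot: [179.9, 0.2, 99.7]
ft_force: [2.7, -9.9, 4.4]
finger_gap: 0.362
```

```bash
python3 snap.py 5
```

```text
[ 0.64068691 -0.0914299   0.02224518] [179.89568606   0.21119872  99.69278451] [  1.84101234 -10.43551695   5.26951124] [-1.84047919 -0.22966632 -0.07307953] 33.1
```

View pics/v5.png

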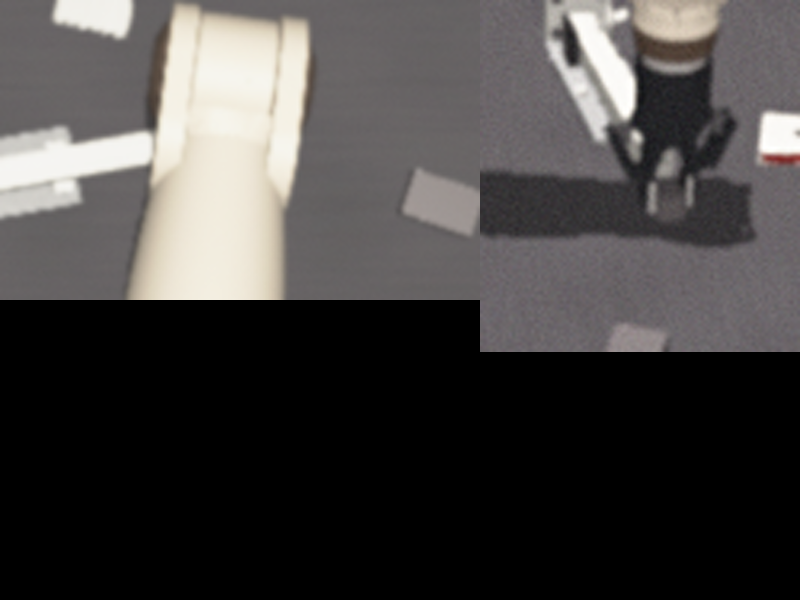

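The tube end is hidden by the gripper now. By dead reckoning the wedge is about 53 mm under, giving a gap of about 1.5 to 1.7 mm. Another 3 mm or so.

Emit:
drive_tool --travel '[[-0.03, 0.17, 0], [-0.03, 0.17, 0], [0, 0, 0], [0, 0, 0], [0, 0, 0], [0, 0, 0], [0, 0, 0], [0, 0, 0], [0, 0, 0], [0, 0, 0]]' --delta_rot '[[0, 0, 0], [0, 0, 0], [0, 0, 0], [0, 0, 0], [0, 0, 0], [0, 0, 0], [0, 0, 0], [0, 0, 0], [0, 0, 0], [0, 0, 0]]'

```text
clock: 34.35
position: [0.6401, -0.088, 0.0223]
eef_rot: [179.9, 0.2, 99.7]
ft_force: [2.0, -10.0, 5.2]
finger_gap: 0.362
```

```bash
python3 snap.py 6
cat > m6.py <<'E'
from h import *
# side view: tube top -x and +x edges, seated (side3) vs now; predicted shift per mm of end rise
A3=C(3.2,240-150,170)
d0=load("side3"); O=np.array([605.2,112.1]);a=np.radians(9.83);y=np.array([-np.sin(a),np.cos(a)]);x=np.array([np.cos(a),np.sin(a)])
def pt(X,Y,Z): return np.r_[O+X*x+Y*y,Z]/1000
for n in("side4","side5","side6"):
  for X in(-15,15):
    d=load(n); out=[]
    ys=(60,-125) if X<0 else (60,-60)
    P=proj(d,[pt(X,ys[0],44),pt(X,ys[1],44)]); l0=edge(d0,P[0],P[1],w=4); l=edge(d,P[0],P[1],w=4)
    for Y in ys:
        p0=proj(d,pt(X,Y,44))[0]; p1=proj(d,pt(X,Y,44+(100-Y)/270))[0]
        nrm=np.array([-l0[1][1],l0[1][0]]); f=lambda L:(L[0]-p0)@nrm-((L[0]-p0)@L[1])*(L[1]@nrm)/1
        q=lambda L:L[0]+((p0-L[0])@l0[1])/(L[1]@l0[1])*L[1]
        out.append((Y,round((q(l)-q(l0))@nrm,2),"per mm end rise",round((p1-p0)@nrm,2)))
    print(n,X,out)
E
python3 m6.py
```

```text
[ 0.64009895 -0.08804341  0.02225356] [179.89463617   0.21717627  99.69404139] [  2.17128344 -10.75753722   4.79911203] [-1.85124897 -0.2267055  -0.05245288] 34.45
side4 -15 [(60, np.float64(-0.16), 'per mm end rise', np.float64(-0.02)), (-125, np.float64(0.08), 'per mm end rise', np.float64(-0.11))]
side4 15 [(60, np.float64(-0.08), 'per mm end rise', np.float64(-0.02)), (-60, np.float64(0.03), 'per mm end rise', np.float64(-0.09))]
side5 -15 [(60, np.float64(0.4), 'per mm end rise', np.float64(-0.02)), (-125, np.float64(-1.07), 'per mm end rise', np.float64(-0.11))]
side5 15 [(60, np.float64(-0.62), 'per mm end rise', np.float64(-0.02)), (-60, np.float64(0.82), 'per mm end rise', np.float64(-0.09))]
side6 -15 [(60, np.float64(0.54), 'per mm end rise', np.float64(-0.02)), (-125, np.float64(-1.55), 'per mm end rise', np.float64(-0.11))]
side6 15 [(60, np.float64(-0.79), 'per mm end rise', np.float64(-0.02)), (-60, np.float64(1.05), 'per mm end rise', np.float64(-0.09))]
```

Run:
```python
from h import *
a=crop(load("side6"),250,160,320,245,7);b=crop(load("top6"),160,160,320,240,3)
o=np.zeros((600,800,3),np.uint8);o[:595,:490]=a;o[:240,490:800]=b[:,:310];cv2.imwrite("pics/v6.png",o)
t0,t=load("top0"),load("top6")
g=lambda d:cv2.cvtColor(d["image"],cv2.COLOR_RGB2GRAY)
T=g(t0)[195:206,188:202];m=cv2.matchTemplate(cv2.resize(g(t)[191:210,184:206],None,fx=8,fy=8,interpolation=2),cv2.resize(T,None,fx=8,fy=8,interpolation=2),5);print(m.max(),np.array(cv2.minMaxLoc(m)[3])/8-4)
```

```text
0.9984106 [0. 0.]
```

View pics/v6.png

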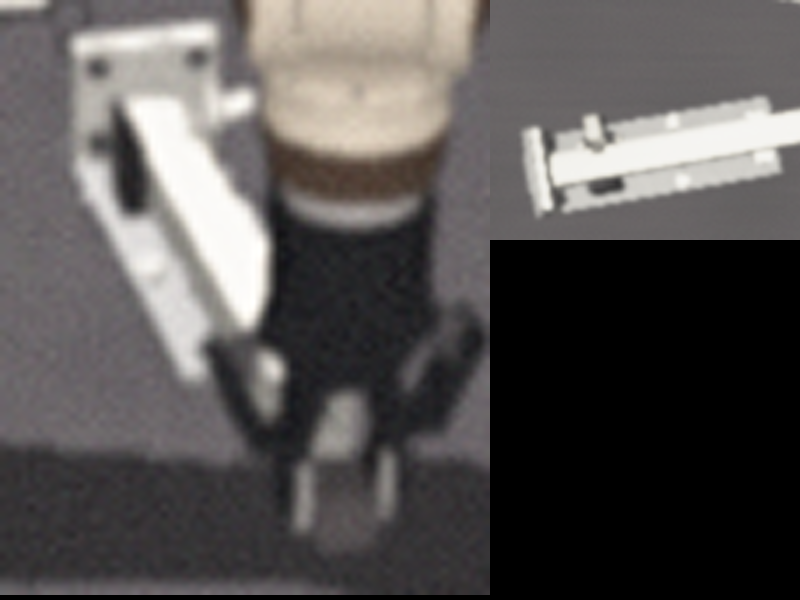

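The tube is in the fork against the plate with the jaw shut (top crop (598,145)), and the gripper still holds the wedge (side crop (345,510)). The state is steady, so I'm handing in.

```bash
python3 -c "
from rig import ctrl
s=ctrl.state();print(s['clock'],s['position'],abs(s['dq']).max());print(ctrl.sign_off())"
```

```text
34.45 [ 0.64009895 -0.08804341  0.02225356] 0.10851004543519335
the job is handed in; nothing more can be done
None
```

I handed the job in at 34.5 s with the wedge still gripped and held under the tube's free end. I estimate a gap of about 1.9–2.0 mm over the rest pad, but I couldn't see that gap directly.

**Tube:** I pressed it home past the sprung jaw, then slid it against the foot plate until it met firm contact at about 20 N. The jaw is fully shut over it, with no shift from its empty-jig position, both then and at the end.

**Wedge:** It is flat on the bench, about 56 mm under the tube, and under a steady push of about 11 N. The force rise came where I expected first contact, at about 40 mm under.

**Checks that were weak or failed:**
- **Gap:** the gripper hides the tube's end, so the figure comes from measured positions and travel. I put its error at about ±0.3 mm.
- **Side-view check of the lift:** this gave nothing usable, because the gripper covered the edges I was measuring.
- **Camera heights:** the two-view heights read about 4–5 mm low against the tube's nominal dimensions. I treated that as camera and edge-fitting error.

The gripper touched only the tube and the wedge. I didn't check afterwards that the packing, hammer and magnet were where they started.

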